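# Set up an order tray at the take-out counter

## Task

Set up the red order tray: stand the small sauce bottle on the round pad at the end of the tray nearer the plate of corn, the drink can on the pad at the other end, and the white dip cup on the middle pad between them, each upright and centred on its pad. Put the wooden lid squarely on top of the dip cup, knob up. Leave the shaker, the large water bottle and the stack of paper cups where they are.

Things in the scene. Friction and masses are not known exactly. Their poses are not given: they have to be found in the camera images.
- tray: Red rectangular serving tray, fixed, 140 mm (its x) by 320 mm (its y), with a 12 mm high rim 5 mm wide. Three black round rubber pads, 72 mm across, lie in a row along its y axis: the middle one at the tray's origin, the end ones 95 mm to +y and to -y. The pads' tops are level, 10 mm above the counter. Origin: centre of the tray, on the counter (z = 0). Its yaw varies.
- plate: White round plate, 150 mm across, with two pieces of yellow corn cob on it (52 mm high in all), fixed. It stands beyond one end of the tray; which end varies. Origin: centre of its underside. Not to be moved.
- sauce_c (a point): Small dark red-brown sauce bottle with a paper label and a white cap, 98 mm tall, standing. Its body is 46 mm across from the foot to 63 mm up, then narrows to the cap, 26 mm across. The point is on its axis, half-way up, 49 mm above its underside; z up. About 0.18 kg.
- can_c (a point): Small closed drink can, bare metal with a grey band, 53 mm across, 90 mm tall, standing. The point is on its axis, half-way up, 45 mm above its underside; z up. About 0.19 kg.
- cup_c (a point): White ceramic dip cup, straight-sided, open at the top and empty, 56 mm across outside, 42 mm tall, wall 4 mm, standing. The point is on its axis, half-way up, 21 mm above its underside; z up. About 0.12 kg.
- lid_c (a point): Flat round wooden lid, a disc 62 mm across and 5 mm thick with a flat underside, and a black knob in its middle, 18 mm across, its top 27 mm above the lid's underside; it lies knob up. It simply rests on the dip cup's rim. The point is on its axis, 13.5 mm above its underside; z up. About 0.07 kg.
- shaker_c (a point): Small salt shaker, pale body with a steel top, 46 mm across, 72 mm tall, standing among the things to be moved. The point is on its axis, half-way up (36 mm). Loose; leave it alone.
- water: Large water bottle with a blue cap, 64 mm across, 180 mm tall, standing. Origin: centre of its underside. Loose; leave it alone.
- cups: Stack of white paper cups upside down, 84 mm across at the foot, 123 mm tall. Origin: centre of its underside. Loose; leave it alone.
Things that resemble listed ones, but are neither listed nor needed, are in the scene too. What is shaped like the part that bears cup_c but turquoise is not meant.

How it is judged:
By the outcome, as a careful person would: the job done as asked, in the order asked, and still so for the second after the job is handed in, with the robot touching nothing.
It also fails if it takes over 102 s, if anything falls off the work surface, if the arm or the gripper's body presses on something with over 40 N, if the wrist force passes 120 N, or if a joint passes its speed limit or range.

## Robot

A 6-joint arm with a two-finger parallel gripper is mounted at the origin on the work surface. World frame = base frame: x ahead of the robot, y to its left, z up, the work surface at z = 0. Lengths are in mm, angles in rad, forces in N, time in s.
With the tool pointing down it reaches from about 325 to 775 mm from the base axis. Payload 5.5 kg.
Tool frame: the origin (TCP) lies on the centre line of the jaws, within the pads' length; the fingertips stand 25 mm ahead of it and the grasp point (between the pads) lies 6 mm ahead of it (bot.nose_length is the distance from the TCP to the fingertips, in mm); y points along the fingers, z is the direction in which the jaws open and shut, and the axes are right-handed (so a half turn about y gives the same grasp; the last joint's range is limited). The gripper opens to 85 mm and grips with 20 to 120 N. Pads are 22 mm wide; open, the fingers measure 114 mm over their backs; the gripper's body (76 mm by 85 mm) begins 54 mm behind the grasp point. The pads swing forward as they close: fully open they stand 13 mm farther back than shut.
Start: joints at [1.064, 0.091, 1.231, -0, 1.82, -0.057], TCP at [260.878, 540.333, 256.275] pointing down, gripper open.
Joint ranges: [-2.87, 2.87], [-0.86, 2.18], [0.17, 2.46], [-1.51, 4.65], [0.06, 2.69], [-2.65, 2.65]. Speed limits (rad/s): [2.57, 2.57, 3.01, 3.14, 3.14, 3.14].

## Interface

Orientations are given as a unit quaternion [w, x, y, z].
In Python, from plant import bot gives the robot as it stands.
- The arm moves only by the shell command python3 -m crank 'ROWS' [FORCE]. ROWS is a JSON object of lists of equal length, an entry for each row: "dp": the shift along the world's x, y, z in mm, a list of three; "rot": the turn, a rotation vector about the world's x, y, z in rad, a list of three; "jaw": the finger opening in mm, from 0 to 85.4. In form: {"dp": [[tx, ty, tz], ...], "rot": [[wx, wy, wz], ...], "jaw": [jaw, ...]}. A call has exactly 10 rows; each row is the pose to reach, as a shift and turn from the pose commanded when the call began; what a row does not reach only later rows make up. A row lasts 1/12 s, in which the tool goes at most 41.7 mm and 7.16 degrees, less where a joint would pass 70% of its speed; a pose out of reach is approached as far as the arm can. A call with a gripper value outside its range is refused whole. The fingers move at their own pace and stop on an object; FORCE is the grip in N (left out, the last holds). Time passes only in rows, so rows that repeat a pose let the fingers close, or fill a call up. It gives the time, the measured TCP pose, the force and the opening at its end, in the units of the state.
- bot.state(): the state, without advancing time (a new reading comes with each control period).
- bot.capture(name): name is "scene" or "top" or "wrist"; returns the picture (384x512x3 uint8, red, green, blue); there is no depth.
- bot.get_calibration(name): a dict with "fx", "fy", "cx", "cy" (pixels), "distortion" ([k1, k2, p1, p2, k3] as OpenCV has them; the pictures are not rectified), "origin" and "rotation" of the camera in the world; the wrist camera has in their place "tool_from_camera" (4x4, takes a point from camera to tool coordinates, whose origin is the TCP and whose axes are the tool frame's). Camera axes: x right, y up, looking along -z (the intrinsics and any distortion apply to the point x, -y, -z); pixel columns grow to the right and rows downward; lengths in mm; the calibration is good to about 2 mm. A picture is of the moment at which its call begins: read the wrist's pose just before it. get_calibration takes no time and is no camera call.
- bot.sign_off(): hands the job in, once; it reports no verdict.
Trained networks look in the newest picture that a camera, given by its name, has taken for a name from the list of things; names that differ only in an ending like _2 or _b are one class to them, and where a whole thing is asked for, a point or a joint stands for the part that bears it (a point fixed in the world has none). Each returns a list of dicts, best first, with "score" (0 to 1); they miss things now and then, are a little off and sometimes report something else, mostly with a low value. They report only what shows in the picture. A call takes as long as a camera call. They do not tell look-alikes from the thing itself.
- bot.masks_of(label, camera): "mask" (384x512 bool, what is visible of it) and "centre" ([column, row] in pixels, amid what is visible of it).
The state is a dict: "time_s": time; "q": joint angles; "qd": joint speeds; "effort": joint torques, N m; "position": TCP position; "orientation": TCP orientation; "ft_force": force on the tool from outside, world axes, zero at the start; "ft_torque": the same for the moment, N m; "opening": finger opening in mm.
Only numpy, scipy, OpenCV 4.12 (cv2) and the standard library are available. Lean on these libraries where they do the work, as an engineer would, in place of code of your own. Each camera call takes 0.05 s, during which the arm holds its last target.

## Working session

There is one attempt and no reset: what is moved stays moved. The work goes in short steps, Python scripts to look and compute and a shell command to move; the robot and the scene stay as the last step left them, time stands still between calls to the robot, and variables do not carry over. Pictures are saved under pics/ and viewed, and the job is handed in when it is done.

```bash
ls; mkdir -p pics; python3 - <<'E'
from plant import bot
import cv2,numpy as np
print(bot.state())
for n in ["scene","top","wrist"]:
    im=bot.capture(n); cv2.imwrite(f"pics/{n}0.png",im[:,:,::-1]); print(n,bot.get_calibration(n))
E
```

```text
pics
{'time_s': 0.0, 'q': array([ 1.06430395e+00,  9.18855027e-02,  1.23188686e+00, -2.61254888e-05,
        1.81980044e+00, -5.67131634e-02]), 'qd': array([ 0.0016149 ,  0.00096006,  0.00044294,  0.00090249, -0.001044  ,
        0.00088583]), 'effort': array([-1.53222467e-03, -4.58709955e+01, -4.18036938e+01, -6.16847024e-05,
        1.09722980e-02,  2.23165358e-05]), 'position': array([260.76303823, 540.11463971, 255.13432036]), 'orientation': array([-0.68862509,  0.68997509, -0.15787201,  0.15750011]), 'ft_force': array([-0.04207662, -0.06842927, -0.49484007]), 'ft_torque': array([ 0.0154883 ,  0.03142678, -0.02990736]), 'opening': 85.0501645065567}
scene {'fx': 372.7923924072272, 'fy': 372.7923924072272, 'cx': 252.39050156145694, 'cy': 194.08033132311306, 'distortion': array([-0.01932342,  0.        ,  0.        ,  0.        ,  0.        ]), 'origin': array([1163.63230951, -533.259967  ,  606.6621281 ]), 'rotation': array([0.77453818, 0.44451302, 0.21830368, 0.39350006])}
top {'fx': 417.0653832174477, 'fy': 417.0653832174477, 'cx': 257.45004602931266, 'cy': 195.78036277301544, 'distortion': array([0.05210218, 0.        , 0.        , 0.        , 0.        ]), 'origin': array([ 356.23136611,   -1.58557773, 1272.11960021]), 'rotation': array([-0.69722587, -0.04055787,  0.02664889,  0.71520695])}
wrist {'fx': 291.98563804458985, 'fy': 291.98563804458985, 'cx': 249.88205425661124, 'cy': 190.2330887712632, 'distortion': array([-0.00043877,  0.        ,  0.        ,  0.        ,  0.        ]), 'tool_from_camera': array([[-8.48599668e-04, -9.56162493e-01, -2.92835390e-01,
        -7.41744911e+01],
       [-7.21981426e-05,  2.92835554e-01, -9.56162817e-01,
        -1.17188736e+02],
       [ 9.99999637e-01, -7.90257279e-04, -3.17533310e-04,
         1.60843623e-01],
       [ 0.00000000e+00,  0.00000000e+00,  0.00000000e+00,
         1.00000000e+00]])}
```

View pics/scene0.png

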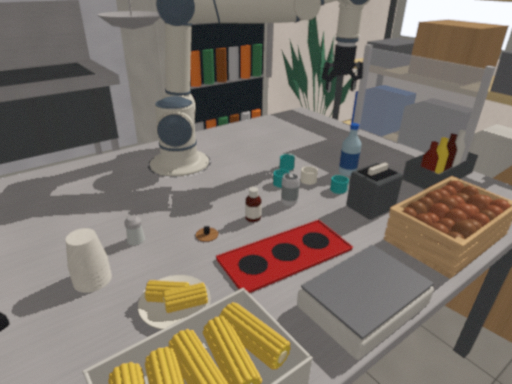

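View pics/top0.png

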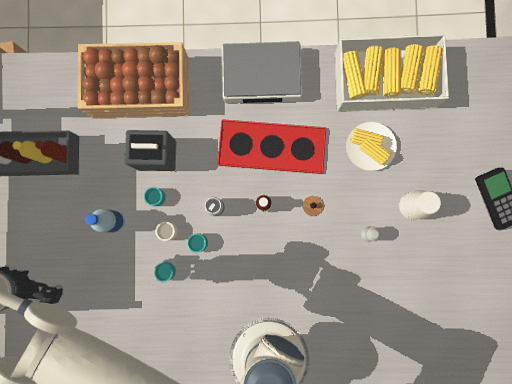

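View pics/wrist0.png

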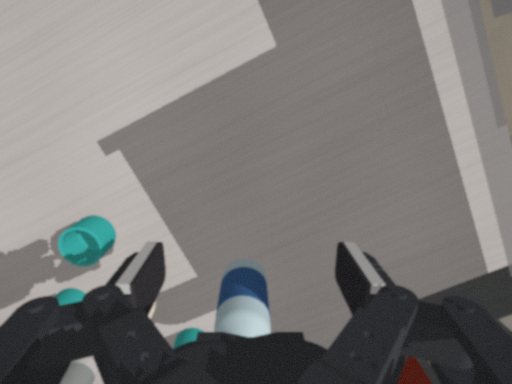

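The scene shows: tray at top-camera (272,147), plate on the right (-y) end at (371,146), sauce bottle (264,203), can candidate (214,206), shaker candidate (370,234), lid (313,206), white cup (166,231) among turquoise ones (154,196), (198,242), (165,271).

```bash
cat > h.py <<'E'
from plant import bot
import cv2,numpy as np
from scipy.spatial.transform import Rotation as R
def Rq(q): return R.from_quat([q[1],q[2],q[3],q[0]])
def cam(n,st=None):
    c=bot.get_calibration(n)
    K=np.array([[c['fx'],0,c['cx']],[0,c['fy'],c['cy']],[0,0,1]]);D=np.array(c['distortion'])
    if n=='wrist':
        st=st or bot.state()
        T=np.array(c['tool_from_camera']);Rt=Rq(st['orientation']).as_matrix()
        return K,D,Rt@T[:3,3]+st['position'],Rt@T[:3,:3]
    return K,D,np.array(c['origin']),Rq(c['rotation']).as_matrix()
def ray(C,px,z):
    K,D,o,Rm=C
    u=cv2.undistortPoints(np.array(px,float).reshape(-1,1,2),K,D).reshape(-1,2)
    d=np.c_[u[:,0],-u[:,1],-np.ones(len(u))]@Rm.T
    return o+d*((z-o[2])/d[:,2])[:,None]
def proj(C,P):
    K,D,o,Rm=C
    p=(np.atleast_2d(P)-o)@Rm*np.array([1,-1,-1])
    return cv2.projectPoints(p,np.zeros(3),np.zeros(3),K,D)[0].reshape(-1,2)
E
python3 - <<'E'
from h import *
s=cv2.imread('pics/scene0.png');t=cv2.imread('pics/top0.png')
a=cv2.resize(s[140:260,100:360],None,fx=3,fy=3,interpolation=2)
b=cv2.resize(t[110:290,140:400],None,fx=3,fy=3,interpolation=2)
cv2.imwrite('pics/a.png',a);cv2.imwrite('pics/b.png',b)
for n in ['top','scene']:
    C=cam(n)
    for l,z in [('sauce_c',49),('can_c',45),('cup_c',21),('lid_c',5),('shaker_c',36),('tray',5),('plate',5),('water',90),('cups',60)]:
        for d in bot.masks_of(l,n)[:5]:
            print(n,l,round(d['score'],2),np.round(d['centre']),ray(C,d['centre'],z)[0].round(),d['mask'].sum())
E
```

```text
top sauce_c 0.49 [262. 202.] [454.   8.  49.] 210
top can_c 0.76 [214. 207.] [443. 151.  45.] 347
top cup_c 0.84 [163. 231.] [377. 306.  21.] 295
top cup_c 0.81 [153. 198.] [476. 338.  21.] 331
top cup_c 0.67 [164. 273.] [252. 304.  21.] 355
top cup_c 0.51 [196. 242.] [341. 207.  21.] 272
top cup_c 0.4 [214. 208.] [442. 154.  21.] 303
top lid_c 0.72 [311. 207.] [ 439. -141.    5.] 303
top lid_c 0.48 [374. 143.] [ 629. -337.    5.] 1915
top shaker_c 0.5 [371. 235.] [ 351. -307.   36.] 248
top shaker_c 0.3 [372. 146.] [ 615. -324.   36.] 1906
top tray 0.27 [312. 204.] [ 447. -144.    5.] 324
top plate 0.66 [369. 143.] [ 631. -324.    5.] 1934
top water 0.58 [106. 220.] [410. 451.  90.] 761
top cups 0.97 [415. 204.] [ 435. -431.   60.] 943
scene sauce_c 0.59 [251. 212.] [484. -28.  49.] 517
scene can_c 0.91 [289. 191.] [456. 135.  45.] 590
scene cup_c 0.74 [286. 163.] [265. 291.  21.] 213
scene cup_c 0.51 [339. 185.] [490. 323.  21.] 311
scene cup_c 0.5 [309. 175.] [383. 292.  21.] 277
scene cup_c 0.49 [275. 176.] [321. 195.  21.] 192
scene lid_c 0.73 [202. 232.] [ 436. -154.    5.] 242
scene lid_c 0.48 [256. 209.] [427.  34.   5.] 520
scene shaker_c 0.65 [135. 232.] [ 374. -312.   36.] 461
scene tray 0.92 [282. 256.] [636. -43.   5.] 4992
scene plate 0.75 [171. 300.] [ 606. -329.    5.] 2810
scene water 0.71 [351. 153.] [440. 426.  90.] 804
scene cups 0.78 [ 86. 260.] [ 443. -448.   60.] 2213
```

View pics/a.png

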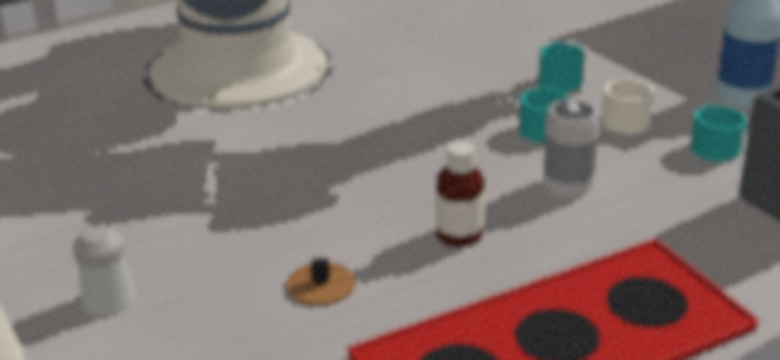

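View pics/b.png

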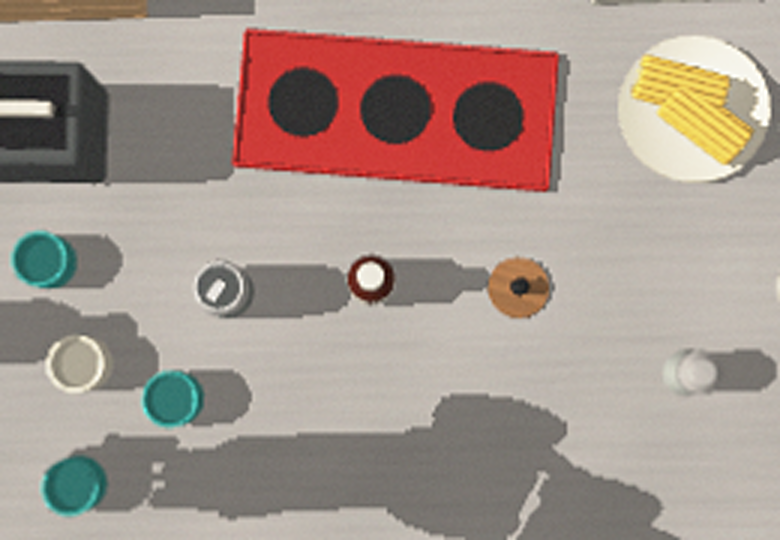

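Candidates are unambiguous: white cup at top (166,231), with turquoise look-alikes rejected; sauce (264,203); can with pull tab and grey band (214,206); pale shaker with steel top (371,234), leave; lid (313,206). Next come precise measurements.

```bash
python3 - <<'E'
from h import *
t=cv2.imread('pics/top0.png');s=cv2.imread('pics/scene0.png')
Ct=cam('top');Cs=cam('scene')
print('nose',bot.nose_length)
st=bot.state();print(Rq(st['orientation']).as_matrix().round(3))
def blobs(m,x0,y0,x1,y1,amin=60):
    mm=np.zeros_like(m,np.uint8);mm[y0:y1,x0:x1]=m[y0:y1,x0:x1]
    n,l,st,c=cv2.connectedComponentsWithStats(mm,connectivity=4)
    return [(st[i,4],c[i]) for i in range(1,n) if st[i,4]>=amin]
g=t.max(2); gs=s.max(2)
for a,c in blobs(g<75,225,125,322,168): print('pad top',a,c.round(1),ray(Ct,c,10)[0].round(1))
for a,c in blobs(gs<75,225,225,340,280): print('pad scene',a,c.round(1),ray(Cs,c,10)[0].round(1))
h=cv2.cvtColor(t,cv2.COLOR_BGR2HSV);hs=cv2.cvtColor(s,cv2.COLOR_BGR2HSV)
for a,c in blobs((h[...,1]>60)&(h[...,0]<22)&(h[...,2]>60),298,190,328,220): print('lid top',a,c.round(1),ray(Ct,c,5)[0].round(1))
for a,c in blobs((hs[...,1]>80)&(hs[...,0]<22),190,222,222,246): print('lid scene',a,c.round(1),ray(Cs,c,5)[0].round(1))
for a,c in blobs((h[...,1]<40)&(h[...,2]>200),255,193,273,213,20): print('cap top',a,c.round(1),ray(Ct,c,98)[0].round(1))
for a,c in blobs((hs[...,1]<60)&(hs[...,2]>150),245,184,262,197,20): print('cap scene',a,c.round(1),ray(Cs,c,91)[0].round(1))
# fit revolution models by chamfer with masks hull
from scipy.optimize import minimize
def sil(C,prof,x,y,shape=(384,512),up=4):
    th=np.linspace(0,2*np.pi,48,endpoint=False);m=np.zeros((shape[0]*up,shape[1]*up),np.uint8)
    for (r0,z0),(r1,z1) in zip(prof[:-1],prof[1:]):
        P=np.array([[x+r*np.cos(a),y+r*np.sin(a),z] for r,z in((r0,z0),(r1,z1)) for a in th])
        q=((proj(C,P)+.5)*up).astype(np.int32)
        cv2.fillConvexPoly(m,cv2.convexHull(q),1)
    return cv2.resize(m.astype(np.float32),shape[::-1],interpolation=cv2.INTER_AREA)
profs={'sauce_c':[(23,0),(23,63),(13,80),(13,98)],'can_c':[(26.5,0),(26.5,90)],'cup_c':[(28,0),(28,42)],'lid_c':[(31,0),(31,5)]}
init={'sauce_c':(460,-8),'can_c':(450,145),'cup_c':(380,300),'lid_c':(438,-148)}
for cs in ['top','scene']: bot.capture(cs)
ov={'top':t.copy(),'scene':s.copy()}
for l,pr in profs.items():
  ms={n:bot.masks_of(l,n) for n in('top','scene')}
  for use in(('top',),('scene',),('top','scene')):
    def cost(p):
        c=0
        for n in use:
            C=Ct if n=='top' else Cs
            best=min(ms[n],key=lambda d:np.linalg.norm(np.array(d['centre'])-proj(C,[[*init[l],pr[-1][1]/2]])[0]))
            a=sil(C,pr,*p);b=best['mask'].astype(np.float32)
            c+=1-np.minimum(a,b).sum()/np.maximum(a,b).sum()
        return c/len(use)
    r=minimize(cost,init[l],method='Nelder-Mead',options=dict(initial_simplex=np.array(init[l])+np.array([[0,0],[12,0],[0,12.]])))
    print(l,use,r.x.round(1),round(1-r.fun,3))
E
```

```text
nose 25.0
[[ 0.901  0.     0.435]
 [-0.435  0.     0.901]
 [ 0.    -1.     0.   ]]
pad top 389 [240.5 143.6] [639.5  69.9  10. ]
pad top 395 [271.4 146.1] [628.9 -24.8  10. ]
pad top 403 [302.3 148.5] [ 618.6 -119.1   10. ]
pad scene 307 [315.1 240.2] [642.6  64.8  10. ]
pad scene 353 [285.3 251.6] [632.3 -28.9  10. ]
pad scene 419 [252.6 264.2] [ 622.2 -123.1   10. ]
lid top 309 [312.4 205.5] [ 443.4 -144.2    5. ]
lid scene 224 [206.5 234.6] [ 451.  -149.3    5. ]
cap top 57 [263.1 201.5] [451.9   4.7  98. ]
cap scene 119 [254.4 189.8] [452.   8.  91.]
sauce_c ('top',) [453.2   4.4] 0.903
sauce_c ('scene',) [455.9  -0.6] 0.92
sauce_c ('top', 'scene') [452.8   3.7] 0.89
can_c ('top',) [446.5 148.7] 0.895
can_c ('scene',) [444.7 149.6] 0.872
can_c ('top', 'scene') [446.2 148.2] 0.881
cup_c ('top',) [379.6 295.8] 0.922
cup_c ('scene',) [379.2 294.5] 0.794
cup_c ('top', 'scene') [379.2 295.7] 0.857
lid_c ('top',) [ 443.6 -142.5] 0.852
lid_c ('scene',) [ 447.3 -146. ] 0.931
lid_c ('top', 'scene') [ 446.3 -145.7] 0.875
```

```bash
python3 -m crank '{"dp":[[193,-538,-55],[193,-538,-55],[193,-538,-55],[193,-538,-55],[193,-538,-55],[193,-538,-55],[193,-538,-55],[193,-538,-55],[193,-538,-55],[193,-538,-55]],"rot":[[0,0,-1.229],[0,0,-1.229],[0,0,-1.229],[0,0,-1.229],[0,0,-1.229],[0,0,-1.229],[0,0,-1.229],[0,0,-1.229],[0,0,-1.229],[0,0,-1.229]],"jaw":[85,85,85,85,85,85,85,85,85,85]}' 40
```

```text
time_s: 2.38
position: [401.1, 148.0, 216.5]
orientation: [-0.471, 0.47, -0.527, 0.528]
ft_force: [0.8, 0.5, 0.3]
opening: 85.0
```

```bash
python3 -m crank '{"dp":[[52,-145,-17],[52,-145,-17],[52,-145,-17],[52,-145,-17],[52,-145,-17],[52,-145,-17],[52,-145,-17],[52,-145,-17],[52,-145,-17],[52,-145,-17]],"rot":[[0,0,0],[0,0,0],[0,0,0],[0,0,0],[0,0,0],[0,0,0],[0,0,0],[0,0,0],[0,0,0],[0,0,0]],"jaw":[85,85,85,85,85,85,85,85,85,85]}' 40
python3 - <<'E'
from h import *
st=bot.state();im=bot.capture('wrist');cv2.imwrite('pics/w1.png',im[:,:,::-1])
print(st['position'],Rq(st['orientation']).as_matrix().round(3))
print(cam('wrist',st)[2])
C=cam('wrist',st);g=im.max(2)
for P in([453,3,98],[453,3,0],[620,-121,10],[631,-27,10],[641,67,10],[446,148,90],[447,-145,5]): print(P,proj(C,P)[0].round(1))
E
```

```text
time_s: 3.22
position: [452.8, 6.0, 199.7]
orientation: [-0.473, 0.473, -0.526, 0.526]
ft_force: [0.0, 0.5, -0.4]
opening: 84.8
[452.84385879   5.96355851 199.70475743] [[-0.106  0.001  0.994]
 [-0.994  0.    -0.106]
 [-0.    -1.     0.001]]
[461.54850286  80.33837809 316.90431224]
[453, 3, 98] [249.5 203. ]
[453, 3, 0] [249.7 173.6]
[620, -121, 10] [400.3 262.1]
[631, -27, 10] [414.3 185.7]
[641, 67, 10] [430.1  94.8]
[446, 148, 90] [216.7  -0.8]
[447, -145, 5] [257.4 289.7]
```

View pics/w1.png

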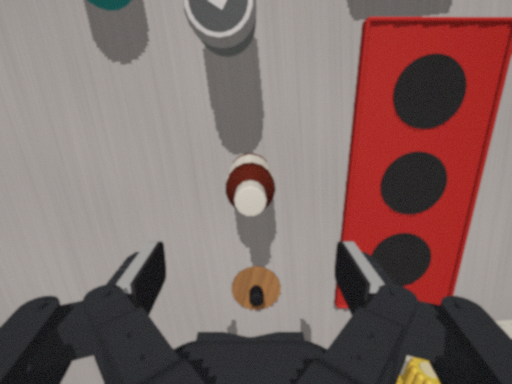

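```bash
python3 - <<'E'
from h import *
im=cv2.imread('pics/w1.png');C=cam('wrist')
def blobs(m,x0,y0,x1,y1,amin=60):
    mm=np.zeros(m.shape,np.uint8);mm[y0:y1,x0:x1]=m[y0:y1,x0:x1]
    n,l,st,c=cv2.connectedComponentsWithStats(mm,connectivity=4)
    return [(st[i,4],c[i]) for i in range(1,n) if st[i,4]>=amin]
g=im.max(2);h=cv2.cvtColor(im,cv2.COLOR_BGR2HSV)
for a,c in blobs(g<75,375,40,480,225): print('pad',a,c.round(1),ray(C,c,10)[0].round(1))
for a,c in blobs((h[...,1]<60)&(h[...,2]>170),230,176,270,220): print('cap',a,c.round(1),ray(C,c,98)[0].round(1))
for a,c in blobs((h[...,1]>70)&(h[...,0]<22)|(g<60),230,255,285,312): print('lid',a,c.round(1),ray(C,c,5)[0].round(1))
E
```

```text
pad 4076 [429.3  91. ] [639.9  70.6  10. ]
pad 3056 [413.4 182.6] [629.8 -23.5  10. ]
cap 817 [249.8 198.2] [453.6   6.9  98. ]
lid 1661 [255.7 287.7] [ 445.2 -142.     5. ]
```

```bash
python3 -m crank '{"dp":[[0,0,-40],[0,0,-80],[0,0,-110],[0.5,-0.5,-130],[0.5,-0.5,-141],[0.5,-0.5,-141],[0.5,-0.5,-141],[0.5,-0.5,-141],[0.5,-0.5,-141],[0.5,-0.5,-141]],"rot":[[0,0,0],[0,0,0],[0,0,0],[0,0,0],[0,0,0],[0,0,0],[0,0,0],[0,0,0],[0,0,0],[0,0,0]],"jaw":[85,85,85,85,85,85,85,30,30,30]}' 40; python3 -m crank '{"dp":[[0,0,0],[0,0,0],[0,0,0],[0,0,0],[0,0,0],[0,0,0],[0,0,20],[0,0,50],[0,0,80],[0,0,80]],"rot":[[0,0,0],[0,0,0],[0,0,0],[0,0,0],[0,0,0],[0,0,0],[0,0,0],[0,0,0],[0,0,0],[0,0,0]],"jaw":[30,30,30,30,30,30,30,30,30,30]}' 40
python3 - <<'E'
from h import *
st=bot.state();im=bot.capture('wrist');cv2.imwrite('pics/w2.png',im[:,:,::-1])
print(st['position'],st['ft_force'],st['opening'])
E
```

```text
time_s: 4.1
position: [454.4, 4.4, 60.1]
orientation: [-0.473, 0.472, -0.525, 0.527]
ft_force: [-0.2, 1.0, 0.4]
opening: 51.1
time_s: 4.93
position: [456.0, 4.2, 145.3]
orientation: [-0.475, 0.47, -0.524, 0.529]
ft_force: [0.6, -0.3, -1.1]
opening: 44.4
[456.00388465   4.22372004 145.28752156] [ 0.62995882 -0.32007238 -1.05063666] 44.427446490649196
```

View pics/w2.png

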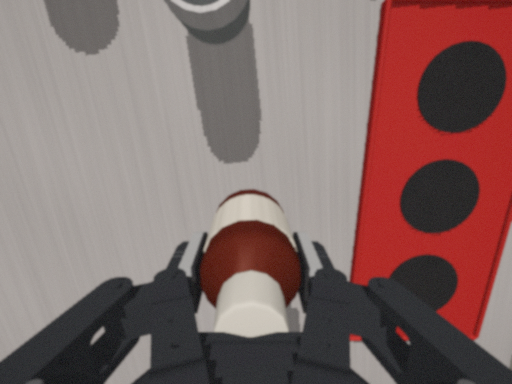

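```bash
python3 - <<'E'
from h import *
for i in range(4):
    st=bot.state();print(st['time_s'],st['position'].round(2),st['qd'].round(3),Rq(st['orientation']).as_matrix()[:,1:].T.round(3).tolist());bot.capture('top')
E
```

```text
4.9833 [455.3    4.29 142.36] [ 0.     0.031  0.079 -0.001 -0.027 -0.003] [[0.007, -0.0, -1.0], [0.994, -0.108, 0.007]]
5.0333 [454.17   4.37 139.73] [-0.     0.024  0.058 -0.    -0.003  0.   ] [[0.003, -0.0, -1.0], [0.994, -0.108, 0.003]]
5.0833 [453.34   4.44 137.98] [-0.001  0.017  0.035  0.    -0.001  0.   ] [[-0.0, 0.0, -1.0], [0.994, -0.108, -0.0]]
5.1333 [452.82   4.45 136.96] [0.001 0.009 0.017 0.001 0.001 0.001] [[-0.002, 0.0, -1.0], [0.994, -0.108, -0.002]]
```

```bash
python3 -m crank '{"dp":[[30,-22,0],[66,-49,0],[100,-74,0],[130,-97,0],[152,-113,0],[166,-123.5,0],[166,-123.5,0],[166,-123.5,0],[166,-123.5,0],[166,-123.5,0]],"rot":[[0,0,0],[0,0,0],[0,0,0],[0,0,0],[0,0,0],[0,0,0],[0,0,0],[0,0,0],[0,0,0],[0,0,0]],"jaw":[30,30,30,30,30,30,30,30,30,30]}' 40
python3 - <<'E'
from h import *
st=bot.state();im=bot.capture('wrist');cv2.imwrite('pics/w3.png',im[:,:,::-1])
C=cam('wrist',st)
print(st['position'],st['qd'].round(3),Rq(st['orientation']).as_matrix().round(3))
for P in([619,-118.5,10],[629.5,-24,10],[640,70,10]):print(proj(C,P).round(1))
E
```

```text
time_s: 6.02
position: [618.6, -118.2, 137.7]
orientation: [0.472, -0.473, 0.527, -0.526]
ft_force: [-0.2, -0.6, -1.7]
opening: 44.9
[ 618.59195356 -118.24307617  137.71940755] [ 0.001 -0.012 -0.004 -0.004 -0.002 -0.   ] [[-0.107 -0.001  0.994]
 [-0.994  0.001 -0.107]
 [-0.    -1.    -0.001]]
[[249.8 190.2]]
[[250.4  73.9]]
[[251.1 -73.7]]
```

View pics/w3.png

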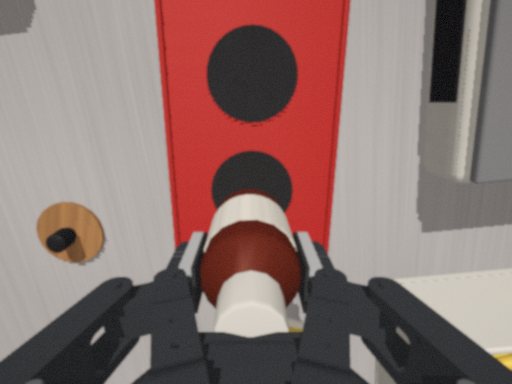

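```bash
python3 -m crank '{"dp":[[0.5,0,-15],[1,0,-30],[1.5,-1,-44],[1.5,-1,-55],[1.5,-1,-62],[1.5,-1,-66],[1.5,-1,-68],[1.5,-1,-69],[1.5,-1,-69],[1.5,-1,-69]],"rot":[[0,0,0],[0,0,0],[0,0,0],[0,0,0],[0,0,0],[0,0,0],[0,0,0],[0,0,0],[0,0,0],[0,0,0]],"jaw":[30,30,30,30,30,30,30,30,30,30]}' 40
python3 - <<'E'
from h import *
for i in range(2):
    st=bot.state();im=bot.capture('scene');print(st['position'],st['ft_force'],st['qd'].round(3))
cv2.imwrite('pics/s3.png',cv2.resize(im[200:300,200:330,::-1],None,fx=5,fy=5,interpolation=2))
E
```

```text
time_s: 6.9
position: [621.4, -120.2, 70.3]
orientation: [-0.473, 0.472, -0.526, 0.527]
ft_force: [-0.7, 0.1, 0.7]
opening: 44.9
[ 621.41022664 -120.18900998   70.28136224] [-0.71933719  0.07741148  0.67933868] [-0.     0.001  0.    -0.001 -0.001 -0.   ]
[ 621.40212887 -120.14841637   70.25931997] [-0.80178854  1.41289436  1.0660994 ] [-0.001 -0.001 -0.001  0.002 -0.001  0.   ]
```

View pics/s3.png

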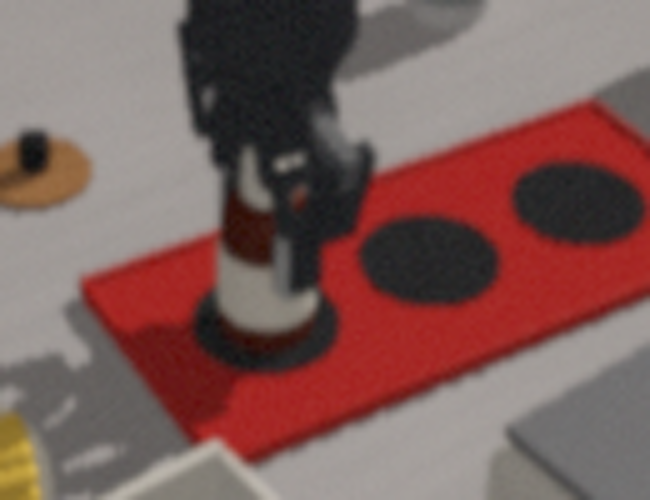

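```bash
python3 -m crank '{"dp":[[0,0,-1],[0,0,-1],[0,0,-1],[0,0,-1],[0,0,-1],[0,0,-1],[0,0,-1],[0,0,15],[0,0,45],[0,0,80]],"rot":[[0,0,0],[0,0,0],[0,0,0],[0,0,0],[0,0,0],[0,0,0],[0,0,0],[0,0,0],[0,0,0],[0,0,0]],"jaw":[30,50,60,70,80,85,85,85,85,85]}' 40
python3 - <<'E'
from h import *
st=bot.state();print(st['position'],st['opening'])
im=bot.capture('top');cv2.imwrite('pics/t4.png',cv2.resize(im[110:230,180:340,::-1],None,fx=4,fy=4,interpolation=2))
E
```

```text
time_s: 7.83
position: [619.5, -119.7, 147.1]
orientation: [0.471, -0.473, 0.528, -0.525]
ft_force: [1.7, -0.5, 0.0]
opening: 85.3
[ 619.53595929 -119.71537707  147.13884846] 85.27823224848756
```

View pics/t4.png

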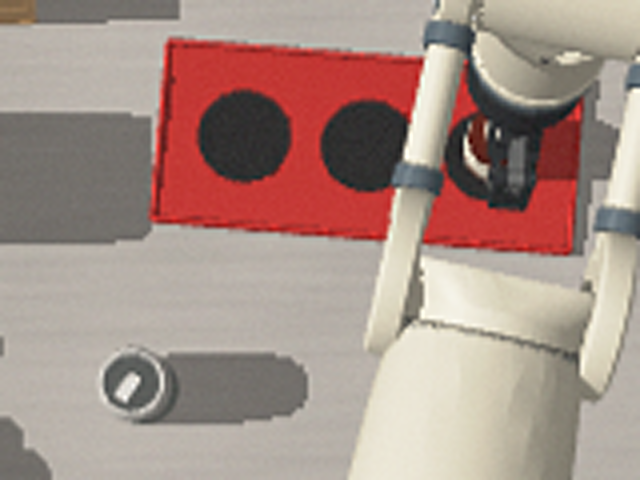

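```bash
python3 -m crank '{"dp":[[0,0,35],[-22,33,55],[-44,67,55],[-66,100,55],[-88,134,55],[-110,167,55],[-132,201,55],[-154,235,55],[-168,258,55],[-174,268,55]],"rot":[[0,0,0],[0,0,0],[0,0,0],[0,0,0],[0,0,0],[0,0,0],[0,0,0],[0,0,0],[0,0,0],[0,0,0]],"jaw":[85,85,85,85,85,85,85,85,85,85]}' 40
python3 - <<'E'
from h import *
for i in range(6): bot.capture('top')
im=bot.capture('top');cv2.imwrite('pics/t5.png',cv2.resize(im[110:230,180:340,::-1],None,fx=4,fy=4,interpolation=2))
st=bot.state();im=bot.capture('wrist');cv2.imwrite('pics/w5.png',im[:,:,::-1])
C=cam('wrist',st);print(st['position'],st['qd'].round(3))
print(proj(C,[[446,149,90],[446,149,0],[640,70,10],[630,-24,10],[379,296,42]]).round(1))
E
```

```text
time_s: 8.72
position: [445.2, 150.6, 204.9]
orientation: [0.474, -0.473, 0.526, -0.525]
ft_force: [0.9, 0.8, -0.1]
opening: 84.9
[447.63093687 146.78872398 204.14423909] [-0.003  0.     0.     0.003  0.003  0.002]
[[246.9 192.3]
 [247.8 168.2]
 [423.1 219. ]
 [410.  289.4]
 [149.7  19.1]]
```

View pics/w5.png

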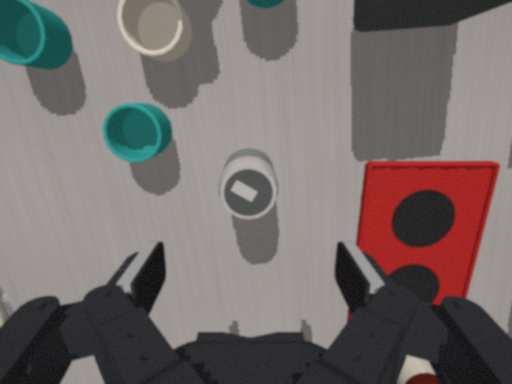

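View pics/t5.png

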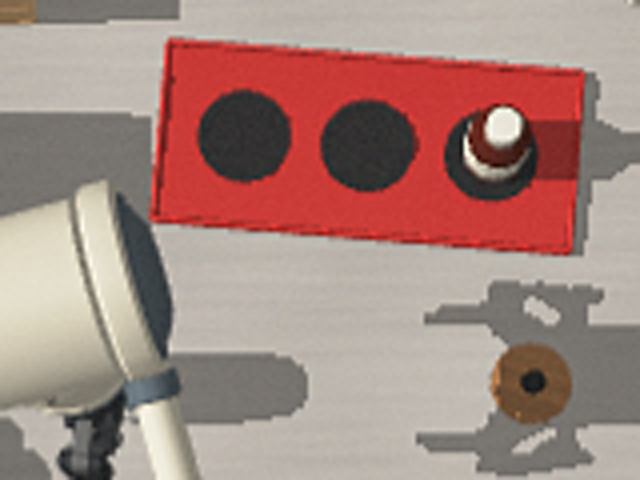

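```bash
python3 -m crank '{"dp":[[0,1,-35],[0,2,-70],[0,2,-100],[0,2,-125],[0,2,-141],[0,2,-147],[0,2,-147],[0,2,-147],[0,2,-147],[0,2,-147]],"rot":[[0,0,0],[0,0,0],[0,0,0],[0,0,0],[0,0,0],[0,0,0],[0,0,0],[0,0,0],[0,0,0],[0,0,0]],"jaw":[85,85,85,85,85,85,85,85,45,45]}' 40; python3 -m crank '{"dp":[[0,0,0],[0,0,0],[0,0,0],[0,0,0],[0,0,0],[0,0,0],[0,0,0],[0,0,0],[0,0,0],[0,0,0]],"rot":[[0,0,0],[0,0,0],[0,0,0],[0,0,0],[0,0,0],[0,0,0],[0,0,0],[0,0,0],[0,0,0],[0,0,0]],"jaw":[40,40,40,40,40,40,40,40,40,40]}' 40
python3 -m crank '{"dp":[[0,0,20],[0,0,45],[0,0,65],[0,0,80],[20,-8,80],[50,-21,80],[80,-33,80],[110,-45,80],[140,-57,80],[165,-68,80]],"rot":[[0,0,0],[0,0,0],[0,0,0],[0,0,0],[0,0,0],[0,0,0],[0,0,0],[0,0,0],[0,0,0],[0,0,0]],"jaw":[40,40,40,40,40,40,40,40,40,40]}' 40
python3 -c "
from plant import bot;s=bot.state();print(s['position'],s['opening'],s['qd'].round(3))"
```

```text
time_s: 9.95
position: [448.0, 150.1, 59.2]
orientation: [-0.473, 0.471, -0.526, 0.527]
ft_force: [-0.2, -0.2, -0.7]
opening: 63.4
time_s: 10.78
position: [447.8, 150.2, 59.1]
orientation: [-0.473, 0.471, -0.526, 0.527]
ft_force: [-0.5, -0.1, 5.6]
opening: 51.9
time_s: 11.62
position: [613.4, 81.0, 136.5]
orientation: [0.472, -0.472, 0.526, -0.526]
ft_force: [0.3, 0.6, -2.1]
opening: 51.7
[613.41193084  81.02731035 136.52692539] 51.66512412608336 [-0.256  0.731 -0.796  0.004  0.069 -0.252]
```

```bash
python3 -m crank '{"dp":[[15,-6,0],[27,-10.5,0],[27,-10.5,0],[27,-10.5,0],[27,-10.5,0],[27,-10.5,0],[27,-10.5,0],[27,-10.5,0],[27,-10.5,0],[27,-10.5,0]],"rot":[[0,0,0],[0,0,0],[0,0,0],[0,0,0],[0,0,0],[0,0,0],[0,0,0],[0,0,0],[0,0,0],[0,0,0]],"jaw":[40,40,40,40,40,40,40,40,40,40]}' 40
python3 - <<'E'
from h import *
st=bot.state();im=bot.capture('wrist');cv2.imwrite('pics/w6.png',im[:,:,::-1])
C=cam('wrist',st);print(st['position'],st['qd'].round(3),st['ft_force'])
x,y,z=st['position']
print(proj(C,[[640.5,70.2,10],[x,y-1.2,z-59.1+90],[x,y,z-59.1+90]]).round(1))
E
```

```text
time_s: 12.45
position: [638.8, 71.6, 137.6]
orientation: [-0.472, 0.472, -0.526, 0.526]
ft_force: [0.2, 0.1, -1.7]
opening: 51.7
[638.76288288  71.62493774 137.61251004] [-0.001  0.004 -0.003  0.001 -0.001 -0.002] [ 0.18066361  0.07985324 -1.72271727]
[[251.2 191.3]
 [248.  322.3]
 [247.6 319.5]]
```

View pics/w6.png

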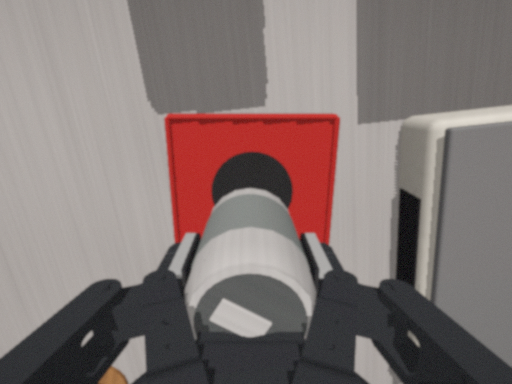

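```bash
python3 -m crank '{"dp":[[0.5,0,-15],[1,0,-30],[1,-0.5,-44],[1,-0.5,-55],[1,-0.5,-62],[1,-0.5,-66],[1,-0.5,-68],[1,-0.5,-69],[1,-0.5,-69],[1,-0.5,-69]],"rot":[[0,0,0],[0,0,0],[0,0,0],[0,0,0],[0,0,0],[0,0,0],[0,0,0],[0,0,0],[0,0,0],[0,0,0]],"jaw":[40,40,40,40,40,40,40,40,40,40]}' 40
python3 - <<'E'
from h import *
for i in range(2):
    st=bot.state();im=bot.capture('scene');print(st['position'],st['ft_force'],st['qd'].round(3))
cv2.imwrite('pics/s6.png',cv2.resize(im[180:300,220:370,::-1],None,fx=5,fy=5,interpolation=2))
E
```

```text
time_s: 13.33
position: [640.4, 71.0, 69.2]
orientation: [-0.473, 0.472, -0.526, 0.527]
ft_force: [-0.5, -0.2, -1.1]
opening: 51.8
[640.42697815  70.97927483  69.15623232] [-0.49354477 -0.21891975 -1.09416638] [-0.001 -0.     0.001  0.     0.001 -0.   ]
[640.42298004  70.98201287  69.16026428] [ 0.20637099 -0.33153028  0.26846813] [ 0.     0.001  0.001  0.001 -0.     0.   ]
```

View pics/s6.png

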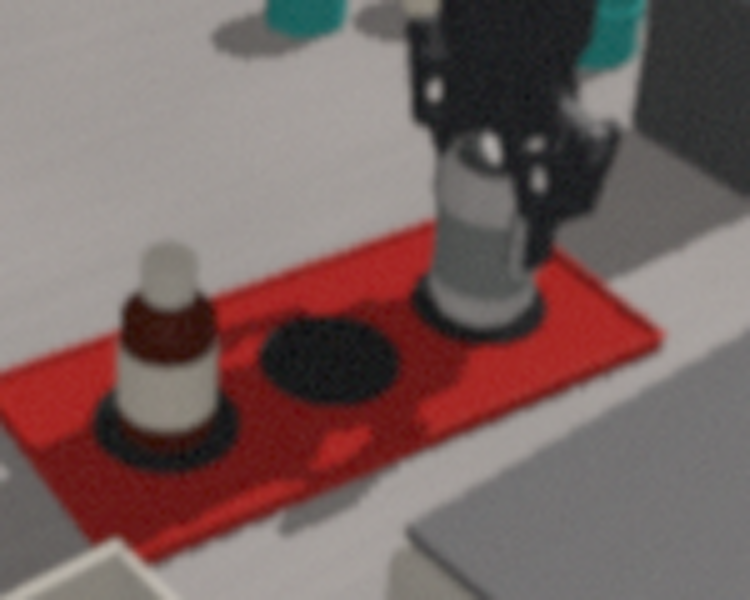

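```bash
python3 -m crank '{"dp":[[0,0,-0.7],[0,0,-1],[0,0,-1],[0,0,-1],[0,0,-1],[0,0,-1],[0,0,-1],[0,0,15],[0,0,45],[0,0,80]],"rot":[[0,0,0],[0,0,0],[0,0,0],[0,0,0],[0,0,0],[0,0,0],[0,0,0],[0,0,0],[0,0,0],[0,0,0]],"jaw":[40,40,60,70,80,85,85,85,85,85]}' 40
python3 -m crank '{"dp":[[0,0,25],[-20,17,35],[-46,39,35],[-76,65,35],[-108,92,35],[-140,120,35],[-170,146,35],[-200,172,35],[-230,198,35],[-261,224,35]],"rot":[[0,0,0],[0,0,0],[0,0,0],[0,0,0],[0,0,0],[0,0,0],[0,0,0],[0,0,0],[0,0,0],[0,0,0]],"jaw":[85,85,85,85,85,85,85,85,85,85]}' 40
python3 - <<'E'
from h import *
for i in range(6): bot.capture('top')
im=bot.capture('top');cv2.imwrite('pics/t7.png',cv2.resize(im[110:230,180:340,::-1],None,fx=4,fy=4,interpolation=2))
st=bot.state();im=bot.capture('wrist');cv2.imwrite('pics/w7.png',im[:,:,::-1])
C=cam('wrist',st);print(st['position'],st['qd'].round(3))
print(proj(C,[[379.5,295.5,42],[379.5,295.5,0]]).round(1))
E
```

```text
time_s: 14.27
position: [638.5, 70.9, 145.9]
orientation: [0.471, -0.474, 0.528, -0.525]
ft_force: [1.3, -0.6, -1.1]
opening: 84.9
time_s: 15.1
position: [377.4, 295.8, 183.5]
orientation: [-0.472, 0.472, -0.526, 0.526]
ft_force: [-0.1, 0.3, -0.2]
opening: 84.9
[379.82855442 294.15352611 183.26568118] [-0.013  0.004 -0.002  0.004 -0.     0.004]
[[248.7 184.2]
 [248.9 173.3]]
```

View pics/w7.png

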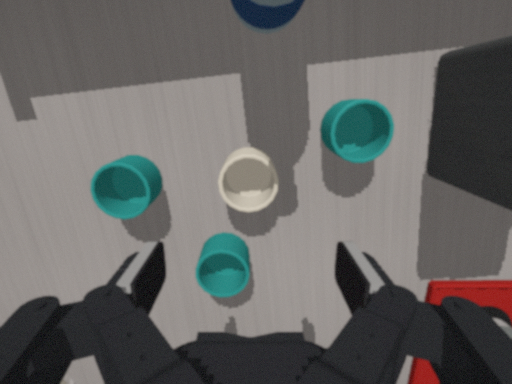

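View pics/t7.png

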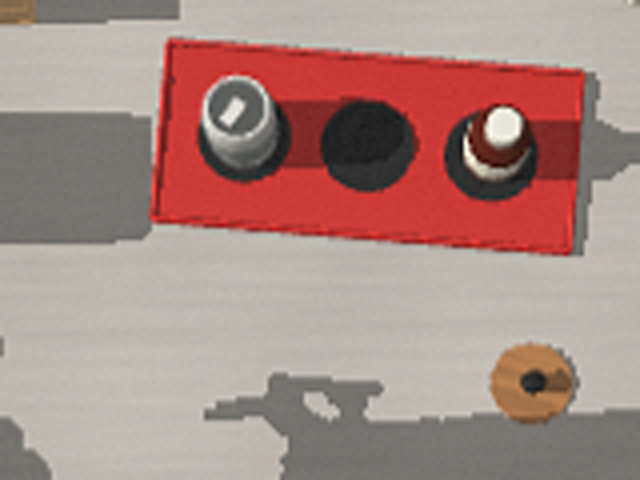

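```bash
python3 -m crank '{"dp":[[0,1,-35],[0,2,-70],[0,2,-100],[0,2,-125],[0,2,-140],[0,2,-147],[0,2,-147],[0,2,-147],[0,2,-147],[0,2,-147]],"rot":[[0,0,0],[0,0,0],[0,0,0],[0,0,0],[0,0,0],[0,0,0],[0,0,0],[0,0,0],[0,0,0],[0,0,0]],"jaw":[85,85,85,85,85,85,85,85,65,50]}' 40; python3 -m crank '{"dp":[[0,0,0],[0,0,0],[0,0,0],[0,0,0],[0,0,0],[0,0,0],[0,0,0],[0,0,0],[0,0,0],[0,0,0]],"rot":[[0,0,0],[0,0,0],[0,0,0],[0,0,0],[0,0,0],[0,0,0],[0,0,0],[0,0,0],[0,0,0],[0,0,0]],"jaw":[45,45,45,45,45,45,45,45,45,45]}' 40
python3 -m crank '{"dp":[[0,0,20],[0,0,55],[0,0,90],[0,0,120],[0,0,145],[0,0,150],[0,0,150],[0,0,150],[0,0,150],[0,0,150]],"rot":[[0,0,0],[0,0,0],[0,0,0],[0,0,0],[0,0,0],[0,0,0],[0,0,0],[0,0,0],[0,0,0],[0,0,0]],"jaw":[45,45,45,45,45,45,45,45,45,45]}' 40
python3 - <<'E'
from h import *
st=bot.state();im=bot.capture('wrist');cv2.imwrite('pics/w8.png',im[:,:,::-1])
print(st['position'],st['opening'],st['qd'].round(3))
C=cam('wrist',st);print(proj(C,st['position']+[[0,0,42-35]]).round(1))
E
```

```text
time_s: 16.33
position: [380.0, 297.4, 38.2]
orientation: [-0.473, 0.471, -0.526, 0.526]
ft_force: [-1.1, 0.2, 0.4]
opening: 63.3
time_s: 17.17
position: [379.9, 297.5, 38.4]
orientation: [-0.474, 0.471, -0.526, 0.527]
ft_force: [-0.8, -0.4, 5.8]
opening: 55.5
time_s: 18.0
position: [378.2, 296.5, 184.0]
orientation: [0.471, -0.474, 0.526, -0.526]
ft_force: [-0.4, -0.2, -0.4]
opening: 55.4
[378.23869251 296.48033899 183.98124661] 55.381463080114216 [-0.004 -0.003 -0.007 -0.002  0.003 -0.   ]
[[248.  280.3]]
```

View pics/w8.png

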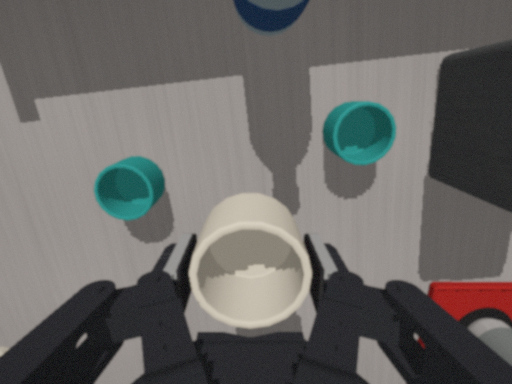

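```bash
python3 - <<'E'
from h import *
im=cv2.imread('pics/w8.png')
cv2.imwrite('pics/w8c.png',cv2.resize(im[180:340,170:330],None,fx=4,fy=4,interpolation=2))
C=cam('wrist');x,y,z=bot.state()['position'];print(x,y,z)
big=cv2.resize(im[180:340,170:330],None,fx=4,fy=4,interpolation=2)
for dy,col in((0,(0,0,255)),(2,(0,255,0))):
  for r,zz in((28,42),(24,42)):
    th=np.linspace(0,2*np.pi,200);P=np.c_[x+1.5+r*np.cos(th),y+dy+r*np.sin(th),0*th+z-38.4+zz]
    q=((proj(C,P)-[170,180]+.5)*4).astype(int)
    cv2.polylines(big,[q.reshape(-1,1,2)],True,col,1)
cv2.imwrite('pics/w8c.png',big)
E
```

```text
378.3204254195808 296.542700130618 184.26876055547856
```

View pics/w8c.png

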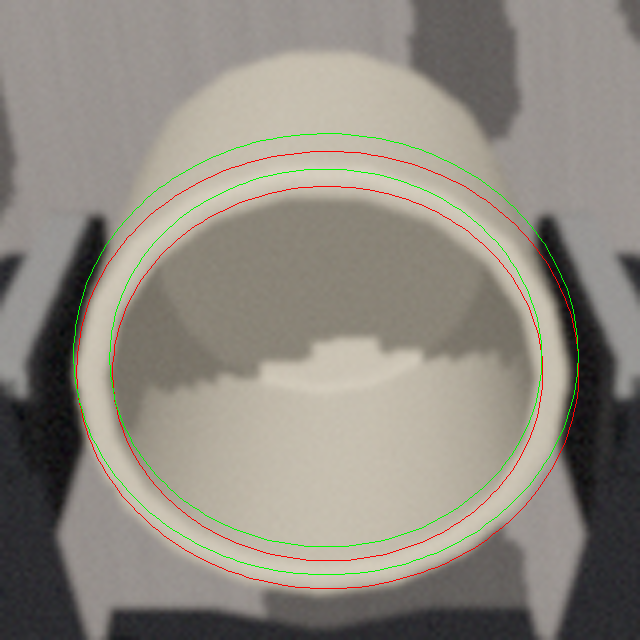

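```bash
python3 -m crank '{"dp":[[12,-15,0],[35,-45,0],[60,-76,0],[85,-108,0],[110,-140,0],[135,-172,0],[160,-204,0],[185,-236,0],[210,-268,0],[235,-300,0]],"rot":[[0,0,0],[0,0,0],[0,0,0],[0,0,0],[0,0,0],[0,0,0],[0,0,0],[0,0,0],[0,0,0],[0,0,0]],"jaw":[45,45,45,45,45,45,45,45,45,45]}' 40
python3 -m crank '{"dp":[[10,-13,0],[16,-20.5,0],[16,-20.5,0],[16,-20.5,-20],[16,-20.5,-40],[16,-20.5,-55],[16,-20.5,-60],[16,-20.5,-60],[16,-20.5,-60],[16,-20.5,-60]],"rot":[[0,0,0],[0,0,0],[0,0,0],[0,0,0],[0,0,0],[0,0,0],[0,0,0],[0,0,0],[0,0,0],[0,0,0]],"jaw":[45,45,45,45,45,45,45,45,45,45]}' 40
python3 - <<'E'
from h import *
bot.capture('top');st=bot.state();im=bot.capture('wrist');cv2.imwrite('pics/w9.png',im[:,:,::-1])
im=bot.capture('scene');cv2.imwrite('pics/s9.png',cv2.resize(im[140:300,220:370,::-1],None,fx=4,fy=4,interpolation=2))
print(st['position'],st['opening'],st['qd'].round(3),st['ft_force'])
E
```

```text
time_s: 18.88
position: [614.5, -4.9, 184.9]
orientation: [0.472, -0.473, 0.527, -0.526]
ft_force: [1.0, 0.3, 0.1]
opening: 55.8
time_s: 19.72
position: [630.3, -22.9, 128.1]
orientation: [-0.473, 0.472, -0.526, 0.527]
ft_force: [0.2, -0.9, -0.5]
opening: 55.5
[630.50049017 -23.16855595 128.30905418] 55.62553335636085 [-0.006  0.002 -0.002 -0.001 -0.003  0.   ] [ 0.23355428 -0.31307268 -0.80634564]
```

View pics/w9.png

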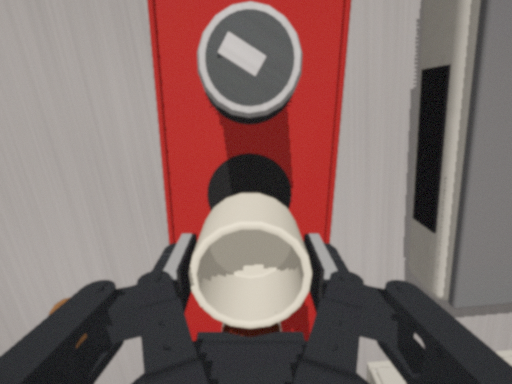

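View pics/s9.png

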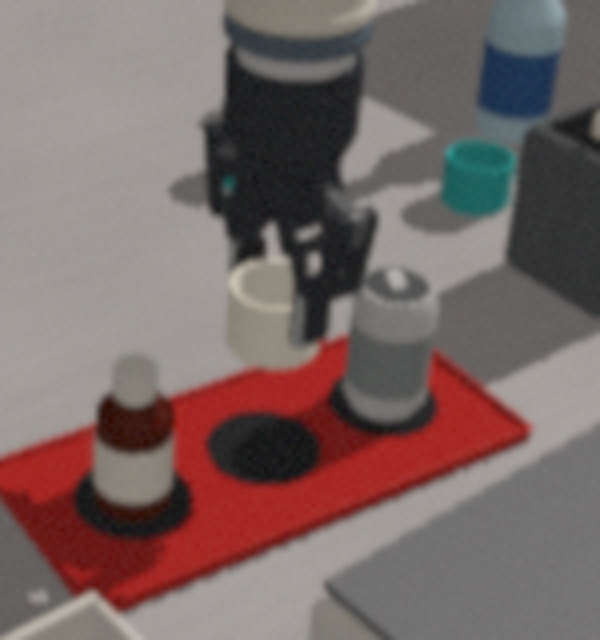

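```bash
python3 -m crank '{"dp":[[-0.5,-1,-20],[-0.5,-1,-40],[-0.5,-1,-55],[-0.5,-1,-66],[-0.5,-1,-73],[-0.5,-1,-77],[-0.5,-1,-79],[-0.5,-1,-79.5],[-0.5,-1,-79.5],[-0.5,-1,-79.5]],"rot":[[0,0,0],[0,0,0],[0,0,0],[0,0,0],[0,0,0],[0,0,0],[0,0,0],[0,0,0],[0,0,0],[0,0,0]],"jaw":[45,45,45,45,45,45,45,45,45,45]}' 40
python3 - <<'E'
from h import *
for i in range(2):
    st=bot.state();im=bot.capture('scene');print(st['position'],st['ft_force'],st['qd'].round(3))
cv2.imwrite('pics/s10.png',cv2.resize(im[160:300,220:370,::-1],None,fx=4,fy=4,interpolation=2))
E
```

```text
time_s: 20.7
position: [630.1, -24.6, 48.5]
orientation: [-0.473, 0.472, -0.526, 0.527]
ft_force: [-2.2, 0.5, 4.8]
opening: 55.9
[630.07661478 -24.62997844  48.51681154] [-2.21427578  0.53232778  4.84975317] [ 0.     0.001  0.001 -0.    -0.002  0.   ]
[630.06439259 -24.61904317  48.47342391] [-2.7033068   0.07510217  5.52432221] [ 0.     0.     0.002 -0.001 -0.     0.001]
```

View pics/s10.png

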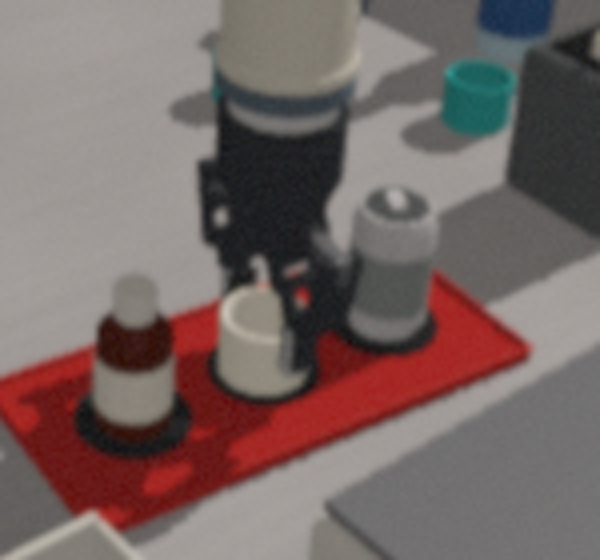

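```bash
python3 -m crank '{"dp":[[0,0,0],[0,0,0],[0,0,0],[0,0,0],[0,0,0],[0,0,0],[0,0,15],[0,0,45],[0,0,85],[0,0,125]],"rot":[[0,0,0],[0,0,0],[0,0,0],[0,0,0],[0,0,0],[0,0,0],[0,0,0],[0,0,0],[0,0,0],[0,0,0]],"jaw":[60,70,80,85,85,85,85,85,85,85]}' 40
python3 -m crank '{"dp":[[-10,-6,10],[-38,-24,10],[-70,-45,10],[-104,-67,10],[-136,-88,10],[-165,-107,10],[-182,-117,10],[-185,-118.5,10],[-185,-118.5,10],[-185,-118.5,10]],"rot":[[0,0,0],[0,0,0],[0,0,0],[0,0,0],[0,0,0],[0,0,0],[0,0,0],[0,0,0],[0,0,0],[0,0,0]],"jaw":[85,85,85,85,85,85,60,60,60,60]}' 40
python3 - <<'E'
from h import *
for i in range(4): bot.capture('top')
im=bot.capture('top');cv2.imwrite('pics/t11.png',cv2.resize(im[110:290,140:340,::-1],None,fx=4,fy=4,interpolation=2)[:,:])
st=bot.state();im=bot.capture('wrist');cv2.imwrite('pics/w11.png',im[:,:,::-1])
C=cam('wrist',st);print(st['position'],st['qd'].round(3),st['opening'])
print(proj(C,[[445,-143,5],[445,-143,27]]).round(1))
h=cv2.cvtColor(im,cv2.COLOR_RGB2HSV);g=im.max(2)
m=((h[...,1]>70)&(h[...,0]<22)).astype(np.uint8);n,l,s,c=cv2.connectedComponentsWithStats(m)
for i in range(1,n):
    if s[i,4]>300: print(s[i],c[i].round(1),ray(C,[s[i][:2]+s[i][2:4]/2],5)[0].round(1))
E
```

```text
time_s: 21.63
position: [628.6, -24.5, 171.8]
orientation: [0.472, -0.473, 0.527, -0.525]
ft_force: [0.6, -0.1, 1.2]
opening: 84.9
time_s: 22.47
position: [444.9, -142.9, 182.1]
orientation: [-0.473, 0.472, -0.526, 0.526]
ft_force: [0.3, 0.1, -0.8]
opening: 60.5
[ 445.01823838 -142.5029254   181.56568003] [-0.004 -0.003  0.002 -0.001  0.001 -0.003] 59.803076708638585
[[249.5 176.6]
 [249.4 182.3]]
[  344     0   168   202 19378] [418.7 112.1] [623.6 -86.5   5. ]
[ 221  148   58   58 2442] [249.5 176.6] [ 445.5 -143.5    5. ]
```

View pics/w11.png

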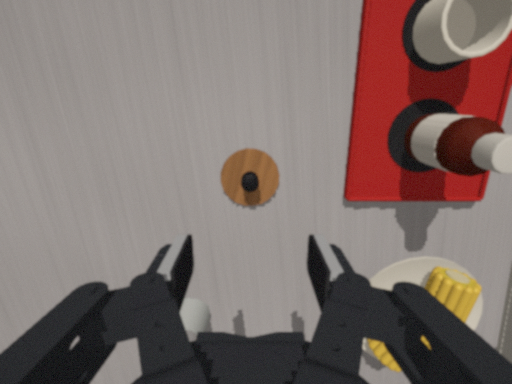

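View pics/t11.png

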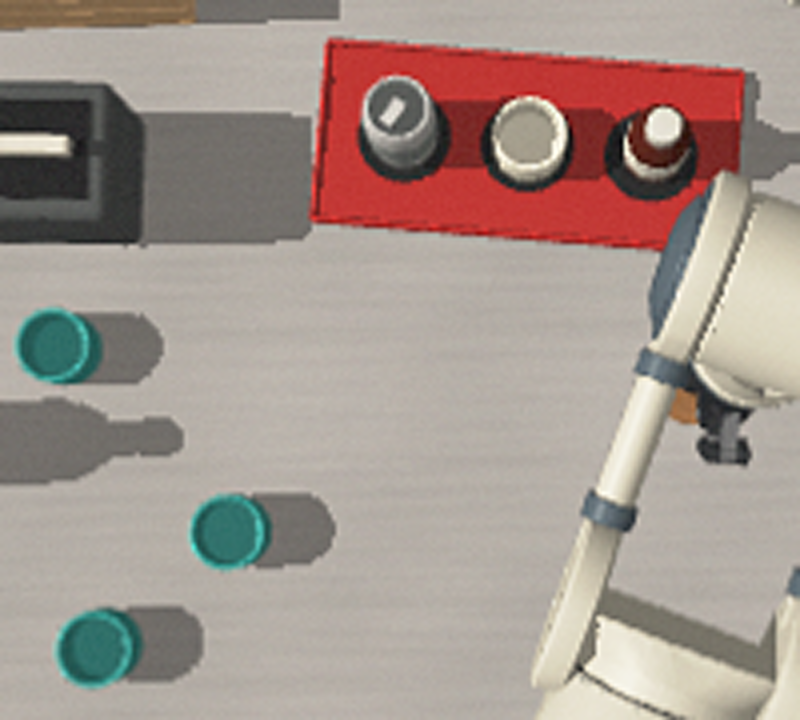

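```bash
python3 -m crank '{"dp":[[0,0,-20],[0.5,-1,-55],[0.5,-1,-85],[0.5,-1,-108],[0.5,-1,-124],[0.5,-1,-131],[0.5,-1,-131],[0.5,-1,-131],[0.5,-1,-131],[0.5,-1,-131]],"rot":[[0,0,0],[0,0,0],[0,0,0],[0,0,0],[0,0,0],[0,0,0],[0,0,0],[0,0,0],[0,0,0],[0,0,0]],"jaw":[50,40,36,36,36,36,36,36,36,36]}' 30
python3 - <<'E'
from h import *
bot.capture('top');st=bot.state();im=bot.capture('wrist');cv2.imwrite('pics/w12.png',im[:,:,::-1])
im=bot.capture('scene');cv2.imwrite('pics/s12.png',cv2.resize(im[180:260,150:260,::-1],None,fx=7,fy=7,interpolation=2))
print(st['position'],st['opening'],st['qd'].round(3),st['ft_force'])
E
```

```text
time_s: 23.6
position: [445.9, -144.4, 52.6]
orientation: [-0.473, 0.472, -0.525, 0.527]
ft_force: [0.0, 0.4, 0.0]
opening: 36.1
[ 445.80152475 -144.3691733    52.45529474] 36.08900537729433 [ 0.     0.002  0.008 -0.    -0.002 -0.002] [0.42079055 0.50396262 1.27390306]
```

View pics/w12.png

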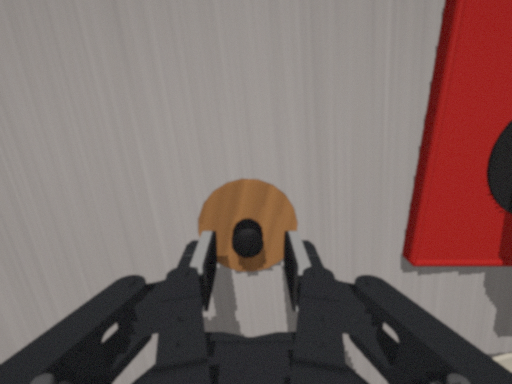

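View pics/s12.png

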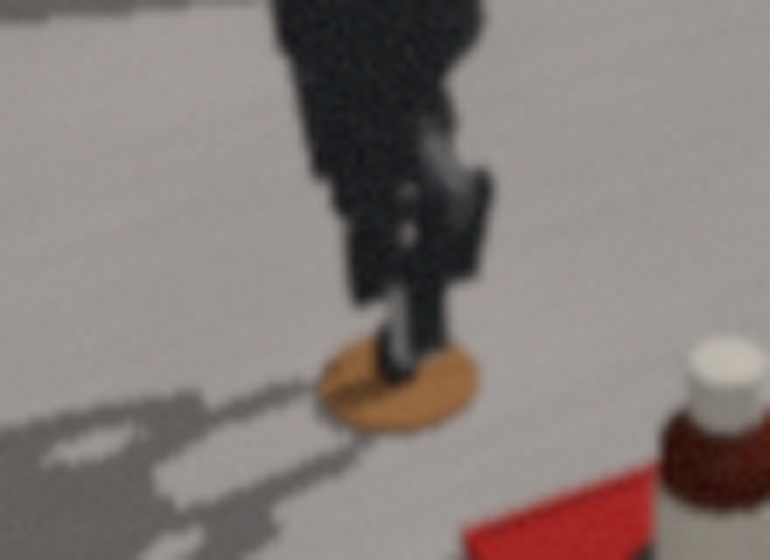

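```bash
python3 - <<'E'
from h import *
C=cam('scene');
for x in(464,470):
  for z in(12,20,27,34): print(x,z,((proj(C,[[x,-147,z]])[0]-[150,180])*7).round())
W=cam('wrist')
for x in (428,464):
  for z in(14,20,27,34): print(x,z,proj(W,[[x,-133.5 -(x-446)*.107,z]])[0].round())
E
```

```text
464 12 [418. 382.]
464 20 [417. 365.]
464 27 [416. 350.]
464 34 [415. 335.]
470 12 [426. 390.]
470 20 [425. 373.]
470 27 [424. 358.]
470 34 [423. 342.]
428 14 [216. 218.]
428 20 [215. 222.]
428 27 [213. 227.]
428 34 [211. 233.]
464 14 [279. 218.]
464 20 [280. 222.]
464 27 [281. 227.]
464 34 [283. 233.]
```

```bash
python3 -m crank '{"dp":[[0,0.5,-8],[0,0.5,-14],[0,0.5,-17],[0,0.5,-17],[0,0.5,-17],[0,0.5,-17],[0,0.5,-17],[0,0.5,-17],[0,0.5,-17],[0,0.5,-17]],"rot":[[0,0,0],[0,0,0],[0,0,0],[0,0,0],[0,0,0],[0,0,0],[0,0,0],[0,0,0],[0,0,0],[0,0,0]],"jaw":[36,36,36,36,36,30,24,18,12,8]}' 30
python3 -m crank '{"dp":[[0,0,0],[0,0,0],[0,0,0],[0,0,0],[0,0,0],[0,0,0],[0,0,0],[0,0,0],[0,0,0],[0,0,0]],"rot":[[0,0,0],[0,0,0],[0,0,0],[0,0,0],[0,0,0],[0,0,0],[0,0,0],[0,0,0],[0,0,0],[0,0,0]],"jaw":[8,8,8,8,8,8,8,8,8,8]}' 30
python3 - <<'E'
from h import *
st=bot.state();im=bot.capture('wrist');cv2.imwrite('pics/w13.png',im[:,:,::-1])
print(st['position'],st['opening'],st['qd'].round(3),st['ft_force'])
E
```

```text
time_s: 24.58
position: [445.2, -143.7, 34.3]
orientation: [-0.472, 0.472, -0.526, 0.526]
ft_force: [0.3, 0.6, 1.6]
opening: 16.6
time_s: 25.42
position: [445.2, -143.7, 34.3]
orientation: [-0.472, 0.472, -0.526, 0.526]
ft_force: [0.2, 0.4, 5.1]
opening: 16.6
[ 445.17250253 -143.66846156   34.25055442] 16.61568138099582 [ 0.001 -0.002  0.002 -0.001  0.     0.001] [0.22887573 0.39429754 5.13354543]
```

View pics/w13.png

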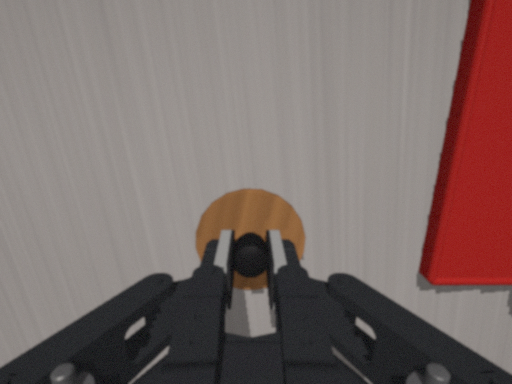

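```bash
python3 -m crank '{"dp":[[0,0,15],[0,0,45],[0,0,85],[0,0,115],[0,0,138],[0,0,145],[0,0,145],[0,0,145],[0,0,145],[0,0,145]],"rot":[[0,0,0],[0,0,0],[0,0,0],[0,0,0],[0,0,0],[0,0,0],[0,0,0],[0,0,0],[0,0,0],[0,0,0]],"jaw":[8,8,8,8,8,8,8,8,8,8]}' 30
python3 -m crank '{"dp":[[15,10,0],[42,27,0],[75,48,0],[110,71,0],[142,92,0],[168,109,0],[182,118,0],[185,119.5,0],[185,119.5,0],[185,119.5,0]],"rot":[[0,0,0],[0,0,0],[0,0,0],[0,0,0],[0,0,0],[0,0,0],[0,0,0],[0,0,0],[0,0,0],[0,0,0]],"jaw":[8,8,8,8,8,8,8,8,8,8]}' 30
python3 - <<'E'
from h import *
bot.capture('top');bot.capture('top')
T=cam('top');print('cup by top',ray(T,[[272.25,144.5]],52),'sauce cap',ray(T,[[305.8,141.6]],108),'can',ray(T,[[239.2,136.8]],100))
st=bot.state();im=bot.capture('wrist');cv2.imwrite('pics/w14.png',im[:,:,::-1])
print(st['position'],st['opening'],st['qd'].round(3),st['ft_force'])
C=cam('wrist',st);print(proj(C,[[630.3,-24.5,52],[630.3,-24.5,10]]).round(1))
E
```

```text
time_s: 26.3
position: [444.1, -143.2, 176.2]
orientation: [0.472, -0.473, 0.528, -0.525]
ft_force: [-0.1, -0.5, -0.9]
opening: 16.7
time_s: 27.13
position: [629.1, -24.5, 177.7]
orientation: [0.472, -0.473, 0.527, -0.526]
ft_force: [0.3, -0.5, 0.1]
opening: 16.5
cup by top [[624.65288239 -26.66629082  52.        ]] sauce cap [[ 617.80375016 -120.50529874  108.        ]] can [[639.18427825  68.19565258 100.        ]]
[629.03523094 -24.97157328 178.69834915] 16.852683550676563 [-0.002 -0.009 -0.002  0.002 -0.001  0.001] [-0.32789552  0.18903168 -0.18216227]
[[250.6 189.5]
 [250.6 177.4]]
```

View pics/w14.png

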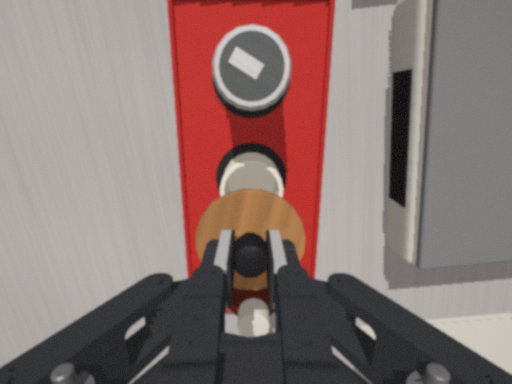

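```bash
python3 - <<'E'
from h import *
t=cv2.imread('pics/t11.png');T=cam('top')
big=cv2.resize(t[60:230,320:720],None,fx=2,fy=2,interpolation=2)
def circ(x,y,z,r,col):
    th=np.linspace(0,2*np.pi,200);P=np.c_[x+r*np.cos(th),y+r*np.sin(th),0*th+z]
    q=((((proj(T,P)-[140,110]+.5)*4)-[320,60])*2).astype(int)
    cv2.polylines(big,[q.reshape(-1,1,2)],True,col,1)
circ(629,-25,52,28,(0,255,0));circ(629,-25,52,24,(0,255,0));circ(628.9,-24.8,10,36,(255,255,0))
circ(640,70,100,26.5,(0,255,0));circ(639.5,69.9,10,36,(255,255,0))
circ(619,-119,108,13,(0,255,0));circ(618.6,-119.1,10,36,(255,255,0))
circ(619,-119,73,23,(0,255,0))
cv2.imwrite('pics/t11c.png',big)
w=cv2.imread('pics/w14.png');C=cam('wrist')
b=cv2.resize(w[120:300,160:340],None,fx=4,fy=4,interpolation=2)
def cw(x,y,z,r,col):
    th=np.linspace(0,2*np.pi,200);P=np.c_[x+r*np.cos(th),y+r*np.sin(th),0*th+z]
    q=((proj(C,P)-[160,120]+.5)*4).astype(int)
    cv2.polylines(b,[q.reshape(-1,1,2)],True,col,1)
cw(631,-24.5,52,28,(0,255,0));cw(631,-24.5,10,36,(255,255,0));cw(630,-25,149.4,31,(255,0,255))
cv2.imwrite('pics/w14c.png',b)
E
```

```text
(no output)
```

View pics/t11c.png

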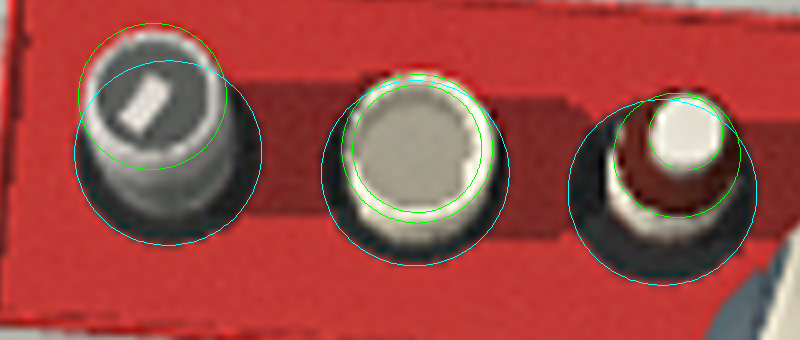

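View pics/w14c.png

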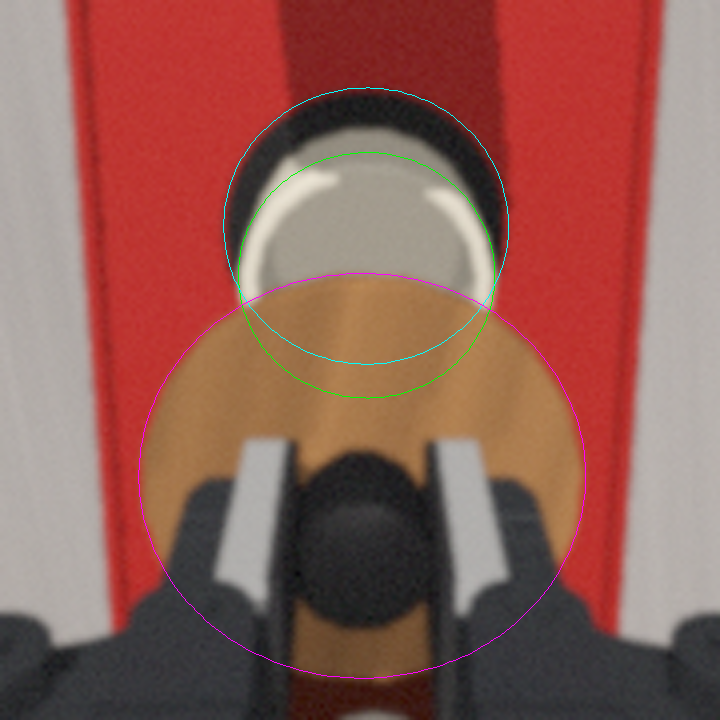

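```bash
python3 -m crank '{"dp":[[1,0.3,-20],[1,0.3,-42],[1,0.3,-60],[1,0.3,-74],[1,0.3,-83],[1,0.3,-87],[1,0.3,-89],[1,0.3,-90],[1,0.3,-90],[1,0.3,-90]],"rot":[[0,0,0],[0,0,0],[0,0,0],[0,0,0],[0,0,0],[0,0,0],[0,0,0],[0,0,0],[0,0,0],[0,0,0]],"jaw":[8,8,8,8,8,8,8,8,8,8]}' 30
python3 - <<'E'
from h import *
for i in range(2):
    st=bot.state();im=bot.capture('scene');print(st['position'],st['ft_force'],st['qd'].round(3))
cv2.imwrite('pics/s15.png',cv2.resize(im[160:300,220:370,::-1],None,fx=5,fy=4.2*1.19,interpolation=2)[:600])
E
```

```text
time_s: 28.12
position: [631.5, -23.8, 90.1]
orientation: [-0.473, 0.472, -0.526, 0.527]
ft_force: [-0.4, 1.0, -0.8]
opening: 16.4
[631.47648516 -23.80049983  90.11876182] [-0.35381359  0.96051272 -0.84503101] [ 0.001  0.     0.003  0.    -0.002 -0.001]
[631.43916341 -23.7730526   89.99385118] [ 0.98130308  0.35259351 -0.88419317] [ 0.     0.003  0.002  0.001 -0.004 -0.001]
```

View pics/s15.png

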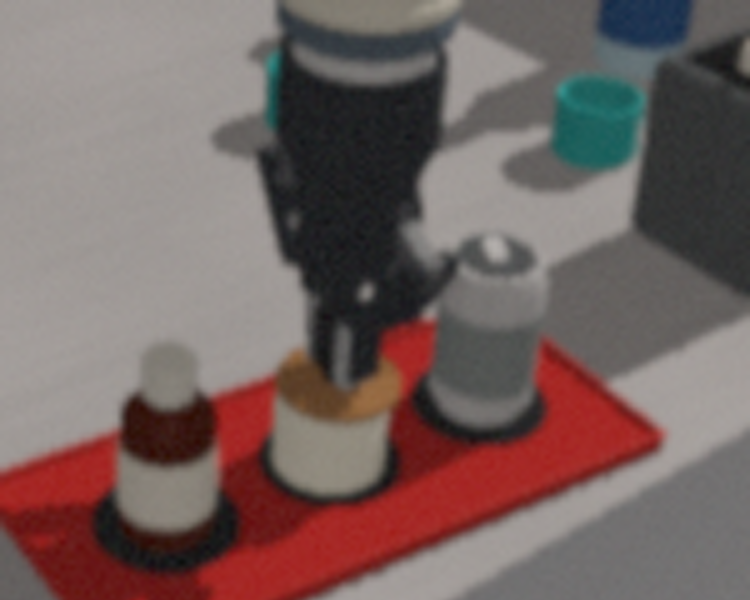

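```bash
python3 - <<'E'
from h import *
im=bot.capture('scene')[:,:,::-1];C=cam('scene');print(C[3][:,0].round(2))
print(proj(C,[[631,-24,40],[641,-24,40],[631,-14,40]]).round(2))
b=cv2.resize(im[220:290,255:325],None,fx=8,fy=8,interpolation=2)
def cw(x,y,z,r,col):
    th=np.linspace(0,2*np.pi,200);P=np.c_[x+r*np.cos(th),y+r*np.sin(th),0*th+z]
    q=((proj(C,P)-[255,220]+.5)*8).astype(int)
    cv2.polylines(b,[q.reshape(-1,1,2)],True,col,1)
x,y=632.5,-28
cw(x,y,52,28,(0,255,0));cw(x,y,10,28,(0,255,0));cw(x,y,10,36,(255,255,0));cw(x+1.4,y+.8,56,31,(255,0,255))
cv2.imwrite('pics/s15c.png',b)
E
```

```text
[0.6  0.8  0.01]
[[287.18 241.13]
 [289.87 243.18]
 [290.22 239.67]]
```

View pics/s15c.png

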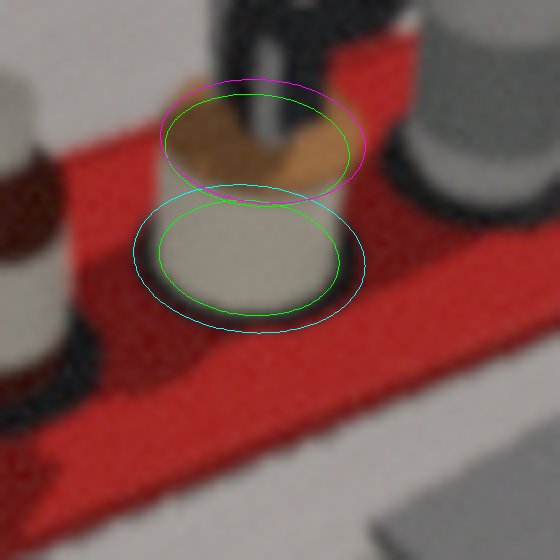

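```bash
python3 -m crank '{"dp":[[-1.3,-0.8,0],[-1.3,-0.8,0],[-1.3,-0.8,-1],[-1.3,-0.8,-2],[-1.3,-0.8,-3],[-1.3,-0.8,-3.5],[-1.3,-0.8,-4],[-1.3,-0.8,-4],[-1.3,-0.8,-4],[-1.3,-0.8,-4]],"rot":[[0,0,0],[0,0,0],[0,0,0],[0,0,0],[0,0,0],[0,0,0],[0,0,0],[0,0,0],[0,0,0],[0,0,0]],"jaw":[8,8,8,8,8,8,8,8,8,8]}' 30
python3 - <<'E'
from h import *
for i in range(2):
    st=bot.state();im=bot.capture('scene');print(st['position'],st['ft_force'],st['qd'].round(3))
cv2.imwrite('pics/s16.png',cv2.resize(im[220:290,255:325,::-1],None,fx=8,fy=8,interpolation=2))
E
```

```text
time_s: 29.1
position: [629.7, -24.5, 86.3]
orientation: [-0.472, 0.472, -0.526, 0.526]
ft_force: [-3.2, -0.5, 5.9]
opening: 16.4
[629.70665571 -24.54791977  86.31399136] [-3.18445858 -0.45064467  5.87826994] [-0.     0.003 -0.002 -0.     0.001 -0.   ]
[629.70041928 -24.53729549  86.27119911] [-3.93593423 -0.15522219  6.07055404] [-0.001 -0.001  0.001 -0.001  0.     0.001]
```

View pics/s16.png

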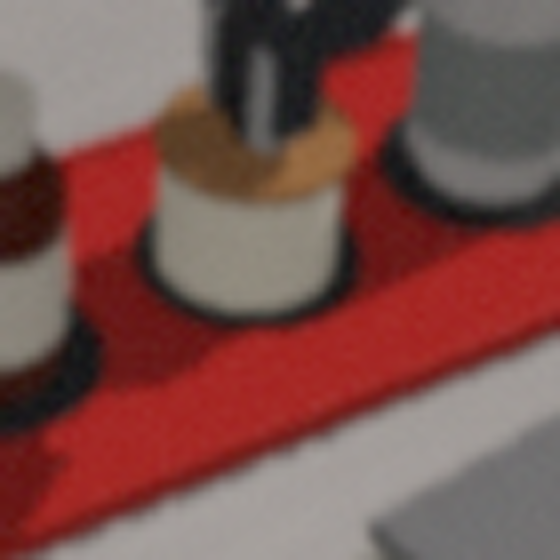

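```bash
python3 -m crank '{"dp":[[0,0,0],[0,0,0],[0,0,0],[0,0,0],[0,0,0],[0,0,0],[0,0,10],[0,0,35],[0,0,70],[0,0,110]],"rot":[[0,0,0],[0,0,0],[0,0,0],[0,0,0],[0,0,0],[0,0,0],[0,0,0],[0,0,0],[0,0,0],[0,0,0]],"jaw":[20,25,30,35,40,45,45,45,45,45]}' 30
python3 -m crank '{"dp":[[-15,0,15],[-45,0,20],[-80,0,20],[-115,0,20],[-145,0,20],[-165,0,20],[-170,0,20],[-170,0,20],[-170,0,20],[-170,0,20]],"rot":[[0,0,0],[0,0,0],[0,0,0],[0,0,0],[0,0,0],[0,0,0],[0,0,0],[0,0,0],[0,0,0],[0,0,0]],"jaw":[45,45,45,45,45,45,45,45,45,45]}' 30
python3 - <<'E'
from h import *
for i in range(3): bot.capture('top')
im=bot.capture('top')[:,:,::-1];cv2.imwrite('pics/t17.png',im)
T=cam('top');big=cv2.resize(im[120:180,215:330],None,fx=6,fy=6,interpolation=2)
cv2.imwrite('pics/t17c.png',big)
im=bot.capture('scene')[:,:,::-1];cv2.imwrite('pics/s17.png',im);cv2.imwrite('pics/s17c.png',cv2.resize(im[190:290,220:345],None,fx=6,fy=6,interpolation=2))
st=bot.state();im=bot.capture('wrist')[:,:,::-1];cv2.imwrite('pics/w17.png',im);print(st['position'],st['qd'].round(3))
E
```

```text
time_s: 30.03
position: [628.6, -24.5, 194.4]
orientation: [0.471, -0.473, 0.527, -0.525]
ft_force: [0.8, 0.0, 0.5]
opening: 45.2
time_s: 30.87
position: [460.5, -24.6, 215.0]
orientation: [-0.472, 0.472, -0.526, 0.526]
ft_force: [-0.0, -0.3, 0.0]
opening: 44.9
[460.04851552 -24.53998014 214.44192319] [ 0.001 -0.007  0.004 -0.    -0.002  0.   ]
```

View pics/t17.png

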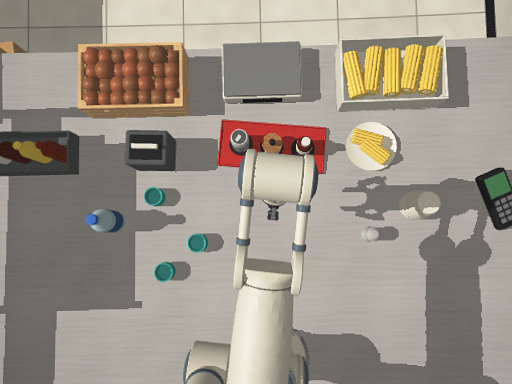

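View pics/s17c.png

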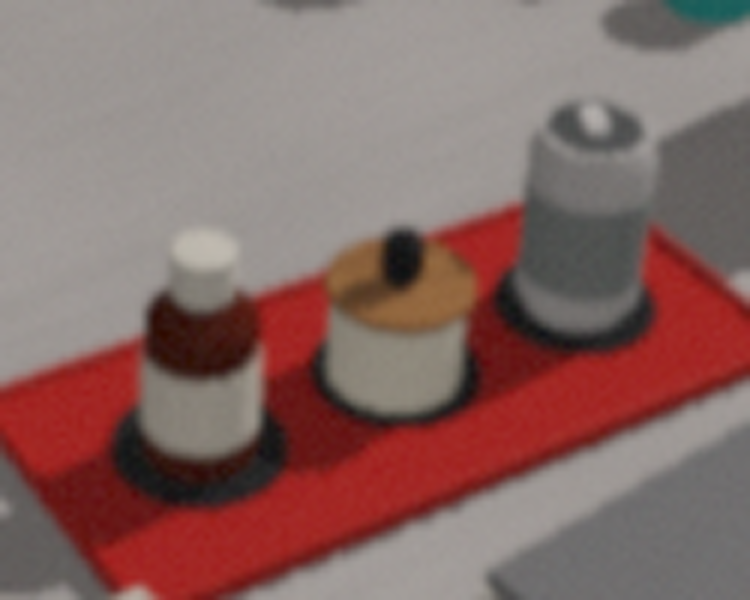

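View pics/w17.png

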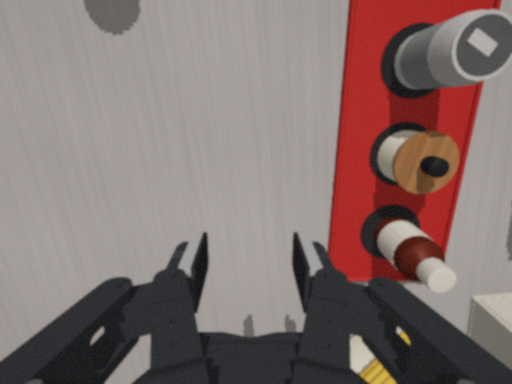

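```bash
python3 - <<'E'
from h import *
st=bot.state();out=[]
for n,f,(x0,y0,x1,y1),k,dx,dy in(('wrist','pics/w17.png',(350,0,512,290),4,1,0.5),('scene','pics/s17.png',(220,190,345,290),6,2.5,-3.5)):
    im=cv2.imread(f);C=cam(n,st) if n=='wrist' else cam(n)
    b=cv2.resize(im[y0:y1,x0:x1],None,fx=k,fy=k,interpolation=2)
    def cw(x,y,z,r,col):
        th=np.linspace(0,2*np.pi,200);P=np.c_[x+dx+r*np.cos(th),y+dy+r*np.sin(th),0*th+z]
        q=((proj(C,P)-[x0,y0]+.5)*k).astype(int)
        cv2.polylines(b,[q.reshape(-1,1,2)],True,col,1)
    for (x,y) in((639.5,70),(629,-24.5),(618.8,-119)): cw(x,y,10,36,(255,255,0))
    cw(639.5,70,10,26.5,(0,255,0));cw(639.5,70,100,26.5,(0,255,0))
    cw(629,-24.5,10,28,(0,255,0));cw(629,-24.5,57,31,(255,0,255))
    cw(618.8,-119,10,23,(0,255,0));cw(618.8,-119,108,13,(0,255,0))
    if n=='wrist': b=cv2.resize(b,None,fx=.5,fy=.5,interpolation=3)
    cv2.imwrite(f'pics/ov_{n}.png',b)
E
```

```text
(no output)
```

View pics/ov_wrist.png

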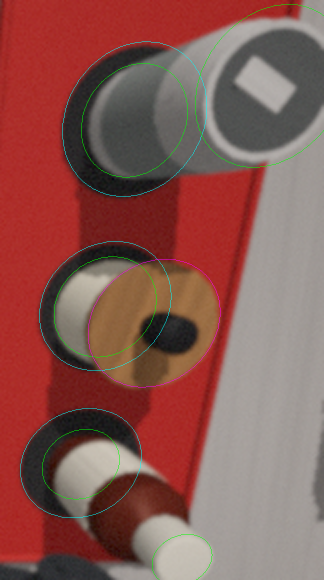

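View pics/ov_scene.png

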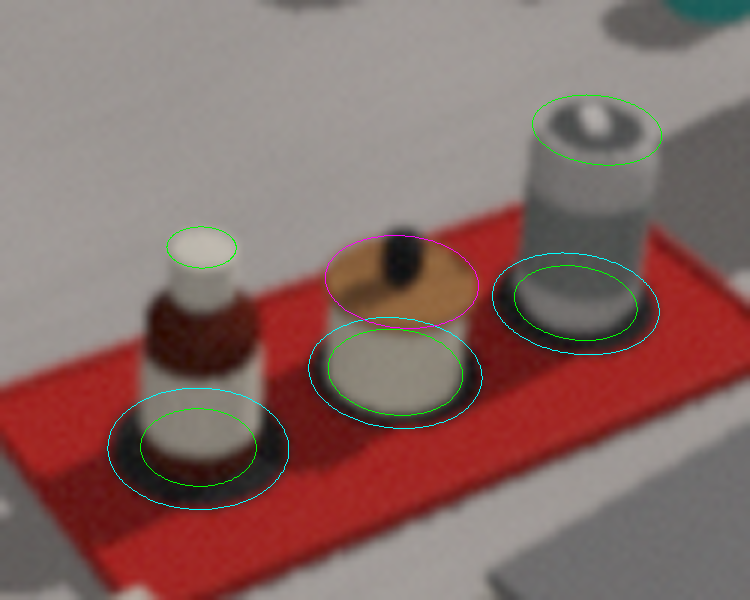

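```bash
python3 -c "
from plant import bot;print(bot.state()['time_s']);print(bot.sign_off())"
```

```text
31.1667
the job is handed in; nothing more can be done
None
```

The tray is set and the job is handed in at 31.2 s. I placed the pieces in the order asked: the sauce bottle on the pad at the plate end, the can on the far pad, the white dip cup in the middle, then the lid on the cup, knob up.

- **Placement:** The last top, scene and wrist pictures show everything standing upright. Each piece is within about 2–3 mm of its pad centre. The lid outline matches the cup's centre to about 1–2 mm.
- **Things to leave alone:** The shaker, water bottle, paper cups and turquoise look-alikes are at their original pixels. The gripper ended open and well clear, and the forces read at each step stayed under about 7 N.
- **Disagreements:** The scene camera read positions about 3–5 mm off from the top and wrist cameras, so I relied on the latter two. One rough by-eye reading from the top view put the cup about 5 mm off its pad. A closer overlay of the same picture and the wrist view both showed it centred.

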